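Hand out the slide boxes

ROBOT

A 6-joint arm with a two-finger parallel gripper is mounted at the origin on the work surface. World frame = base frame: x ahead of the robot, y to its left, z up, the work surface at z = 0. Lengths are in m, angles in degrees, forces in N, time in s.
With the tool pointing down it reaches from about 0.275 to 0.75 m from the base axis. Payload 10.2 kg.
Tool frame: the origin (TCP) lies midway between the tips of the shut fingers; the grasp point (between the pads) lies 19 mm behind it; z points along the fingers, y is the line along which they close (so a half turn about z gives the same grasp; the last joint's range is limited). The gripper opens to 85 mm and grips with 20 to 120 N. Pads are 22 mm wide; open, the fingers measure 114 mm over their backs; the gripper's body (76 mm by 85 mm) begins 54 mm behind the grasp point. The pads swing forward as they close: fully open they stand 13 mm farther back than shut.
Start: joints at [-79.836, 17.928, 85.812, -0, 76.261, -12.8], TCP at [0.205, -0.483, 0.231] pointing down, gripper open.
Joint ranges: [-168.41, 168.41], [-55.51, 124.54], [10.69, 146.95], [-70.63, 250.63], [1, 178], [-165.06, 165.06]. Speed limits (degrees/s): [136.94, 136.94, 172.46, 180, 180, 180].

INTERFACE

Orientations are given as [roll, pitch, yaw] about the fixed x, y, z axes, in that order (R = Rz(yaw) Ry(pitch) Rx(roll)).
In Python, from workcell import manip, imaging gives the robot as it stands.
- The arm moves only by the tool carry_out, never from a script. Its argument "increments" is a list of rows, each an object of numbers: "x", "y", "z": the shift along the tool's x, y, z in m; "yaw": the turn about the tool's z in units of 6 degrees (1.0 is 6 degrees). In form: [{"x": .., "y": .., "z": .., "yaw": ..}, ...]. A call has 1 to 5 rows; each row shifts and turns the commanded pose from where the row before left it, along the tool's axes as they then stand; what a row does not reach is not made up. A row lasts 1/12 s, in which the tool goes at most 41.7 mm and 7.16 degrees, less where a joint would pass 70% of its speed; a pose out of reach is approached as far as the arm can. A call is refused whole if a number of a shift passes 0.0417 or a number of a turn 1, either way. A call with a gripper value outside its range is refused whole. "claw" is the gripper command: -1 is shut, 1 is fully open, values between are in proportion, set as the call begins (left out, the last holds). The fingers move at their own pace and stop on an object; the grip force is fixed at half the most. Time passes only in rows, so rows that do not move let the fingers close. It gives the time, the measured TCP pose, the force and the opening at its end, in the units of the state.
- manip.read_state(): the state, without advancing time (a new reading comes with each control period).
- imaging.grab_frame(name): name is "scene" or "top"; returns (picture, depth): 480x640x3 uint8, red, green, blue; 480x640 float32, m along the optical axis (not along the pixel's ray), 0 where there is no reading.
- imaging.calibration(name): a dict with "mtx" (3x3 intrinsics, pixels), "k1" (the pictures are not rectified: a ray, as slopes to the right and down, at radius r is drawn at 1 + k1 r^2 times it, then the intrinsics apply), "rvec" (rotation vector, rad) and "tvec" (3), from world to camera coordinates, as OpenCV has them. Camera axes: x right, y down, z forward; pixel columns grow to the right and rows downward; lengths in m; the calibration is good to about 2 mm. A picture is of the moment at which its call begins. calibration takes no time and is no camera call.
- manip.hand_in(): hands the job in, once; it reports no verdict.
Trained networks look in the newest picture that a camera, given by its name, has taken for a name from the list of things; names that differ only in an ending like _2 or _b are one class to them, and where a whole thing is asked for, a point or a joint stands for the part that bears it (a point fixed in the world has none). Each returns a list of dicts, best first, with "conf" (0 to 1); they miss things now and then, are a little off and sometimes report something else, mostly with a low value. They report only what shows in the picture. A call takes as long as a camera call. They do not tell look-alikes from the thing itself.
- imaging.cut_out(camera, query): "region" (480x640 bool, what is visible of it).
- imaging.spot_point(camera, query): "at" ([x, y, z] in m, in world coordinates, good to about 4 mm: a listed point, or the origin of a listed thing).
The state is a dict: "t": time; "joints": joint angles; "dq": joint speeds; "effort": joint torques, N m; "tool_pos": TCP position; "orientation": TCP orientation; "contact_force": force on the tool from outside, world axes, zero at the start; "torque": the same for the moment, N m; "opening": finger opening in m.
Only numpy, scipy, OpenCV 4.12 (cv2) and the standard library are available. Lean on these libraries where they do the work, as an engineer would, in place of code of your own. Each camera call takes 0.05 s, during which the arm holds its last target. There are 200 camera calls.

TASK

Set up the microscope class: take the criss-cross pile of four slide boxes on the notebook apart from the top down and put each box into the group tray of its own colour, lying flat on the tray's floor inside the rim, lid up. Keep the boxes level on the way so that the slides do not spill, and leave the dropper bottle and the culture dish where they are.

Things in the scene. Friction and masses are not known exactly. Their poses are not given: they have to be found in the camera images.
- blue_box_mid (a point): Centre (half-way up) of the loose blue slide box: closed plastic box 92 mm long (x axis), 32 wide (y), 22 high (z, up), about 70 g, small white label on one end of the lid. At the start one of the lower two: two boxes lie side by side, 62 mm centre to centre (gap 25 to 30 mm), on a fixed grey notebook 12 mm thick; the other two lie likewise, crosswise on top.
- yellow_box_mid (a point): Centre (half-way up) of the loose yellow slide box: closed plastic box 92 mm long (x axis), 32 wide (y), 22 high (z, up), about 70 g, small white label on one end of the lid. At the start one of the lower two: two boxes lie side by side, 62 mm centre to centre (gap 25 to 30 mm), on a fixed grey notebook 12 mm thick; the other two lie likewise, crosswise on top.
- red_box_mid (a point): Centre (half-way up) of the loose red slide box: closed plastic box 92 mm long (x axis), 32 wide (y), 22 high (z, up), about 70 g, small white label on one end of the lid. At the start one of the upper two: two boxes lie side by side, 62 mm centre to centre (gap 25 to 30 mm), on a fixed grey notebook 12 mm thick; the other two lie likewise, crosswise on top.
- green_box_mid (a point): Centre (half-way up) of the loose green slide box: closed plastic box 92 mm long (x axis), 32 wide (y), 22 high (z, up), about 70 g, small white label on one end of the lid. At the start one of the upper two: two boxes lie side by side, 62 mm centre to centre (gap 25 to 30 mm), on a fixed grey notebook 12 mm thick; the other two lie likewise, crosswise on top.
- blue_tray: Shallow blue plastic tray with a white paper liner, fixed to the bench, open on top: outside 130 mm long (its x axis) by 90 mm (y), inside 124 by 84 mm, rim 10 mm above the bench, inner floor 3 mm above the bench. Origin at the centre of its underside, on the bench.
- yellow_tray: Shallow yellow plastic tray with a white paper liner, fixed to the bench, open on top: outside 130 mm long (its x axis) by 90 mm (y), inside 124 by 84 mm, rim 10 mm above the bench, inner floor 3 mm above the bench. Origin at the centre of its underside, on the bench.
- red_tray: Shallow red plastic tray with a white paper liner, fixed to the bench, open on top: outside 130 mm long (its x axis) by 90 mm (y), inside 124 by 84 mm, rim 10 mm above the bench, inner floor 3 mm above the bench. Origin at the centre of its underside, on the bench.
- green_tray: Shallow green plastic tray with a white paper liner, fixed to the bench, open on top: outside 130 mm long (its x axis) by 90 mm (y), inside 124 by 84 mm, rim 10 mm above the bench, inner floor 3 mm above the bench. Origin at the centre of its underside, on the bench.
- dropper_mid (a point): Bystander: half-way up a loose amber glass dropper bottle with a black cap and a rubber bulb, 38 mm in diameter, 86 mm high, standing on the bench. To be left alone.
- dish_mid (a point): Bystander: half-way up a loose covered culture dish, round, pale and whitish, 61 mm in diameter, about 14 mm high, lying on the bench. To be left alone.
Things that resemble listed ones, but are neither listed nor needed, are in the scene too. What is shaped like the part that bears green_box_mid but black or pink is not meant.

How it is judged (in metres and radians):
At the end, for the whole second after the job is handed in: Each of the four boxes lies in the tray of its own colour: its centre inside the rim (within 35 mm of the tray's centre) and no higher than 18.5 mm above the bench (flat on the floor it is at 14 mm), its lid up and level within 0.06 rad, released and at rest (horizontal distance between blue_box_mid and blue_tray below 0.035 m and z of blue_box_mid in the frame of blue_tray below 0.0185 m and angle between each of blue_box_mid, yellow_box_mid, red_box_mid, green_box_mid's own z axis and vertical below 0.06 rad and linear speed of each of blue_box, yellow_box, red_box, green_box below 0.02 m/s and angular speed of each of blue_box, yellow_box, red_box, green_box below 0.2 rad/s and horizontal distance between yellow_box_mid and yellow_tray below 0.035 m and z of yellow_box_mid in the frame of yellow_tray below 0.0185 m and horizontal distance between red_box_mid and red_tray below 0.035 m and z of red_box_mid in the frame of red_tray below 0.0185 m and horizontal distance between green_box_mid and green_tray below 0.035 m and z of green_box_mid in the frame of green_tray below 0.0185 m); the robot touches nothing.
It fails at once if a box is tipped by more than about 35 degrees (its slides would spill) (angle between any of blue_box_mid, yellow_box_mid, red_box_mid, green_box_mid's own z axis and vertical above 0.6 rad).
It fails at once if a lower box is taken away (more than 50 mm) before both upper boxes are (distance of any of blue_box_mid, yellow_box_mid from where it was at the start of the episode above 0.05 m and distance of any of red_box_mid, green_box_mid from where it was at the start of the episode below 0.05 m).
It fails at once if the dropper bottle is shifted by more than 20 mm or knocked over (distance of dropper_mid from where it was at the start of the episode above 0.02 m or angle between dropper_mid's own z axis and vertical above 0.5 rad).
It fails at once if the culture dish is shifted by more than 20 mm or knocked over (distance of dish_mid from where it was at the start of the episode above 0.02 m or angle between dish_mid's own z axis and vertical above 0.5 rad).
It also fails if it takes over 109 s, if anything falls off the work surface, if the arm or the gripper's body presses on something with over 40 N, if the wrist force passes 120 N, or if a joint passes its speed limit or range.

## Working session

There is one attempt and no reset: what is moved stays moved. The work goes in short steps, Python scripts to look and compute and a tool call to move; the robot and the scene stay as the last step left them, time stands still between calls to the robot, and variables do not carry over. Pictures are saved under pics/ and viewed, on a budget of 14 in all, crops included, one or two more only if the job needs it, and the job is handed in when it is done.

Besides the shell and the picture viewer there is one more tool, called after ">>>" as name([rows], argument=value, ...), one row to a line, values as JSON. carry_out: Moves the arm, as the interface text tells. Its arguments: {"type":"object","properties":{"increments":{"type":"array"},"claw":{"type":"number"}},"required":["increments"]}

```bash
mkdir -p pics
cat > h.py <<'E'
import numpy as np, cv2
from workcell import manip, imaging
def world(cam,depth,mask=None):
    c=imaging.calibration(cam); K=np.array(c["mtx"]); R=cv2.Rodrigues(np.array(c["rvec"],float))[0]; t=np.array(c["tvec"],float).ravel()
    v,u=np.mgrid[0:480,0:640]
    xd=(u-K[0,2])/K[0,0]; yd=(v-K[1,2])/K[1,1]; x,y=xd.copy(),yd.copy()
    for _ in range(8):
        f=1+c["k1"]*(x*x+y*y); x,y=xd/f,yd/f
    P=np.stack([x*depth,y*depth,depth],-1)
    return (P-t)@R
E
python3 - <<'E'
from h import *
for n in("scene","top"):
    im,d=imaging.grab_frame(n); cv2.imwrite(f"pics/{n}0.png",im[:,:,::-1]); np.save(f"{n}.npy",d)
for q in "blue_box_mid yellow_box_mid red_box_mid green_box_mid blue_tray yellow_tray red_tray green_tray dropper_mid dish_mid".split():
    for n in("top","scene"):
        print(q,n,[(np.round(r["at"],3).tolist(),round(r["conf"],2)) for r in imaging.spot_point(n,q)])
s=manip.read_state();print(s)
E
```

```text
blue_box_mid top [([0.425, 0.269, 0.022], 0.7)]
blue_box_mid scene []
yellow_box_mid top [([0.429, 0.326, 0.021], 0.61)]
yellow_box_mid scene [([0.598, 0.384, 0.006], 0.68), ([0.461, 0.298, 0.045], 0.56), ([0.43, 0.331, 0.022], 0.55)]
red_box_mid top [([0.397, 0.301, 0.047], 0.71), ([0.463, 0.298, 0.044], 0.56)]
red_box_mid scene [([0.396, 0.301, 0.048], 0.74)]
green_box_mid top [([0.28, 0.328, 0.009], 0.97), ([0.828, 0.018, 0.014], 0.93), ([0.373, 0.157, 0.013], 0.91), ([0.417, 0.44, 0.014], 0.82), ([0.462, 0.299, 0.046], 0.73)]
green_box_mid scene [([0.377, 0.16, 0.011], 0.93), ([0.412, 0.444, 0.006], 0.86), ([0.832, 0.018, 0.012], 0.86), ([0.28, 0.332, 0.009], 0.77), ([0.462, 0.302, 0.044], 0.7), ([0.638, -0.166, 0.005], 0.52), ([0.428, 0.331, 0.019], 0.28)]
blue_tray top [([0.648, 0.16, -0.003], 0.96)]
blue_tray scene [([0.647, 0.162, 0.0], 0.91), ([0.428, 0.271, 0.027], 0.33)]
yellow_tray top [([0.457, -0.024, 0.001], 0.63)]
yellow_tray scene [([0.455, -0.026, -0.001], 0.91)]
red_tray top [([0.45, -0.294, 0.002], 0.85)]
red_tray scene [([0.443, -0.299, -0.0], 0.85)]
green_tray t
[... 227 characters left out ...]
ish_mid scene [([0.6, 0.382, 0.007], 0.87)]
{'t': 1.1, 'joints': array([-7.98368892e+01,  1.79273918e+01,  8.58135078e+01, -3.95266947e-04,
        7.62625125e+01, -1.28003354e+01]), 'dq': array([ 0.04271026,  0.03228179, -0.02231869, -0.09064666,  0.09633584,
        0.05818245]), 'effort': array([ 6.34794596e-04, -4.12158823e+01, -2.59899169e+01, -7.10957420e-05,
        5.34133615e-04, -7.08700213e-06]), 'tool_pos': array([ 0.20480638, -0.48338937,  0.23128762]), 'orientation': array([-1.79996588e+02, -3.81548199e-04,  2.29635401e+01]), 'contact_force': array([-0.2915885 ,  0.3188541 , -0.45826528]), 'torque': array([ 0.01886759, -0.00521138, -0.00527307]), 'opening': 0.08537922254039057}
```

View pics/top0.png

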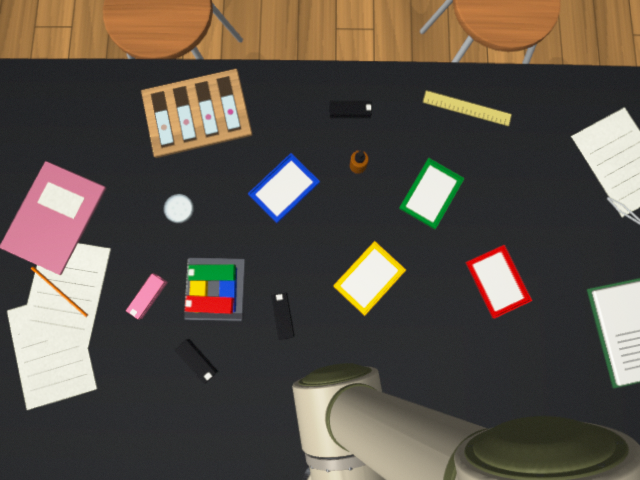

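View pics/scene0.png

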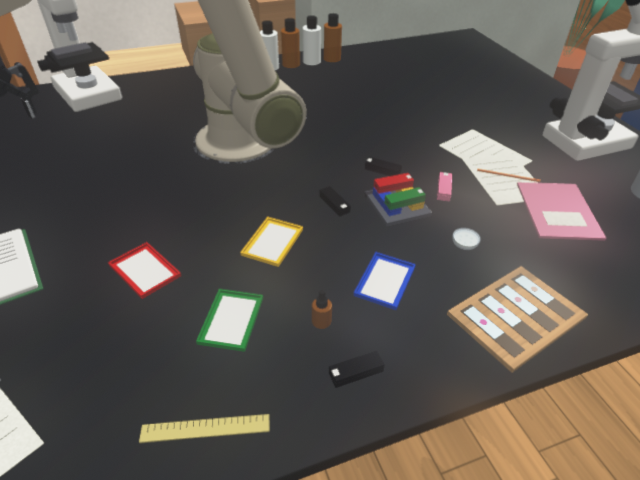

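The pile sits at top px (213,288): green (210,272) and red (209,304) lie crosswise over yellow (197,289) and blue (227,289). Possible mix-ups are the black boxes (283,315), (195,360), (350,109) and the pink one (146,297). The trays are blue (284,188), yellow (370,278), red (499,281) and green (432,193). Next I'll get the angles and a close crop.

```bash
cat > meas.py <<'E'
from h import *
def hue(im,c):
    h,s,v=cv2.split(cv2.cvtColor(im,cv2.COLOR_RGB2HSV)); ok=(s>130)&(v>70)
    return ok&{"red":(h<8)|(h>172),"yellow":(h>20)&(h<33),"green":(h>45)&(h<85),"blue":(h>100)&(h<125)}[c]
def rect(P):
    (c,(w,h),a)=cv2.minAreaRect((P[:,:2]*1000).astype(np.float32))
    if w<h: w,h,a=h,w,a+90
    return np.round([c[0],c[1],w,h,(a+90)%180-90],1)
E
cat > m1.py <<'E'
from meas import *
im,d=imaging.grab_frame("top"); W=world("top",d)
Z=W[...,2]
for c in "red green yellow blue".split():
    m=hue(im,c)&(d>0); cc=imaging.cut_out("top",c+"_tray")
    tm=cv2.dilate(cc[0]["region"].astype(np.uint8),np.ones((5,5)))>0
    P=W[m&tm&(abs(Z)<.02)]; print(c,"tray",rect(P),len(P),np.median(P[:,2]))
    pile=m&(abs(W[...,0]-.43)<.08)&(abs(W[...,1]-.3)<.08)
    P=W[pile]; print(c,"box",rect(P[(P[:,2]>np.median(P[:,2])-.006)]),len(P),np.round(np.percentile(P[:,2],[10,50,90]),4))
cv2.imwrite("pics/crop.png",cv2.resize(im[240:340,160:270][:,:,::-1],None,fx=5,fy=5,interpolation=cv2.INTER_CUBIC))
E
python3 m1.py
```

```text
red tray [ 449.6 -304.5  135.1   99.6   24.5] 1181 0.0049429892356756015
red box [397.8 299.3  93.4  32.1  87.8] 724 [0.0548 0.0571 0.0589]
green tray [ 641.7 -164.6  136.1   93.6  -30.4] 936 0.005189276467206332
green box [462.2 296.8  91.7  30.3 -89.4] 656 [0.0551 0.0571 0.059 ]
yellow tray [455.3 -26.6 135.9  94.5 -42.6] 1126 0.004625946554657376
yellow box [429.8 329.9  33.1  28.9  89.2] 268 [0.0258 0.0346 0.037 ]
blue tray [651.9 160.5 135.8  96.  -44.7] 1016 0.005310551447062366
blue box [413.9 269.3  61.   32.4   0.5] 316 [0.0234 0.0348 0.0369]
```

View pics/crop.png

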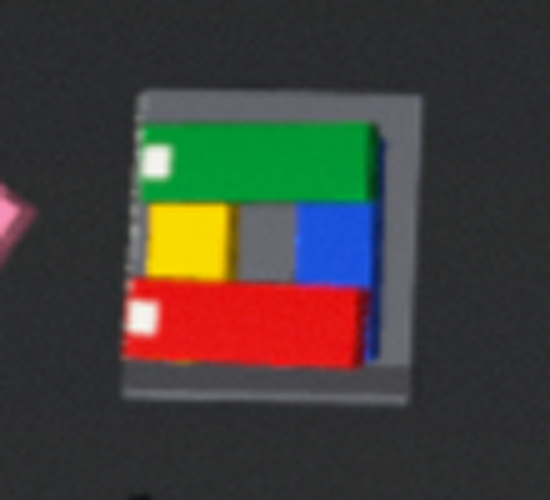

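Boxes identified: upper red (0.397,0.300) and green (0.462,0.298), tops at 0.056 as expected. Next is a planner that prints rows in the tool axes.

```bash
cat > plan.py <<'E'
import sys
from h import *
# usage: plan.py x,y,z,yaw ... ; prints the rows in tool axes from the present pose through each waypoint
s=manip.read_state(); x,y,z=s["tool_pos"]; w=s["orientation"][2]
print("t",round(s["t"],2),np.round([x,y,z,w],4),"open",round(s["opening"],3))
for a in sys.argv[1:]:
    X,Y,Z,Wt=map(float,a.split(","))
    dw=(Wt-w+180)%360-180
    n=max(1,int(np.ceil(max(np.linalg.norm([X-x,Y-y,Z-z])/.040,abs(dw)/6-.001))))
    print("->",a,n,"rows")
    for k in range(n):
        r=n-k; dx,dy,dz=(X-x)/r,(Y-y)/r,(Z-z)/r; c,q=np.cos(np.radians(w)),np.sin(np.radians(w))
        tx,ty=round(c*dx+q*dy,3),round(q*dx-c*dy,3); yw=round(-((Wt-w+180)%360-180)/r/6,2)
        tz=round(-dz,3)
        print(f'{{"x":{tx},"y":{ty},"z":{tz},"yaw":{yw}}}')
        x+=c*tx+q*ty; y+=q*tx-c*ty; z-=tz; w-=6*yw
E
python3 plan.py 0.42,-0.05,0.2,60 0.397,0.3,0.15,88.5
```

```text
t 1.35 [ 0.2048 -0.4834  0.2313 22.9621] open 0.085
-> 0.42,-0.05,0.2,60 13 rows
{"x":0.028,"y":-0.024,"z":0.002,"yaw":-0.47}
{"x":0.029,"y":-0.023,"z":0.002,"yaw":-0.48}
{"x":0.031,"y":-0.021,"z":0.002,"yaw":-0.47}
{"x":0.032,"y":-0.02,"z":0.003,"yaw":-0.48}
{"x":0.032,"y":-0.018,"z":0.002,"yaw":-0.47}
{"x":0.033,"y":-0.017,"z":0.003,"yaw":-0.48}
{"x":0.034,"y":-0.015,"z":0.002,"yaw":-0.47}
{"x":0.035,"y":-0.013,"z":0.003,"yaw":-0.48}
{"x":0.036,"y":-0.011,"z":0.002,"yaw":-0.47}
{"x":0.036,"y":-0.01,"z":0.003,"yaw":-0.48}
{"x":0.036,"y":-0.008,"z":0.002,"yaw":-0.47}
{"x":0.037,"y":-0.006,"z":0.003,"yaw":-0.48}
{"x":0.037,"y":-0.004,"z":0.002,"yaw":-0.47}
-> 0.397,0.3,0.15,88.5 9 rows
{"x":0.032,"y":-0.022,"z":0.006,"yaw":-0.53}
{"x":0.034,"y":-0.02,"z":0.006,"yaw":-0.53}
{"x":0.035,"y":-0.018,"z":0.005,"yaw":-0.53}
{"x":0.035,"y":-0.016,"z":0.006,"yaw":-0.53}
{"x":0.036,"y":-0.014,"z":0.005,"yaw":-0.53}
{"x":0.037,"y":-0.012,"z":0.006,"yaw":-0.53}
{"x":0.038,"y":-0.01,"z":0.005,"yaw":-0.52}
{"x":0.038,"y":-0.007,"z":0.006,"yaw":-0.53}
{"x":0.039,"y":-0.006,"z":0.005,"yaw":-0.52}
```

>>> carry_out([
  {"x": 0.028,"y": -0.024,"z": 0.002,"yaw": -0.47},
  {"x": 0.029,"y": -0.023,"z": 0.002,"yaw": -0.48},
  {"x": 0.031,"y": -0.021,"z": 0.002,"yaw": -0.47},
  {"x": 0.032,"y": -0.02,"z": 0.003,"yaw": -0.48},
  {"x": 0.032,"y": -0.018,"z": 0.002,"yaw": -0.47},
], claw=0.08)

```text
t: 1.77
tool_pos: [0.2879, -0.3153, 0.2201]
orientation: [180.0, -0.0, 37.3]
contact_force: [2.2, -0.9, -0.2]
opening: 0.0463
```

>>> carry_out([
  {"x": 0.033,"y": -0.017,"z": 0.003,"yaw": -0.48},
  {"x": 0.034,"y": -0.015,"z": 0.002,"yaw": -0.47},
  {"x": 0.035,"y": -0.013,"z": 0.003,"yaw": -0.48},
  {"x": 0.036,"y": -0.011,"z": 0.002,"yaw": -0.47},
  {"x": 0.036,"y": -0.01,"z": 0.003,"yaw": -0.48},
])

```text
t: 2.18
tool_pos: [0.3708, -0.1481, 0.2075]
orientation: [179.9, 0.0, 51.6]
contact_force: [0.1, -0.6, 0.4]
opening: 0.046
```

>>> carry_out([
  {"x": 0.036,"y": -0.008,"z": 0.002,"yaw": -0.47},
  {"x": 0.037,"y": -0.006,"z": 0.003,"yaw": -0.48},
  {"x": 0.037,"y": -0.004,"z": 0.002,"yaw": -0.47},
  {"x": 0.032,"y": -0.022,"z": 0.006,"yaw": -0.53},
  {"x": 0.034,"y": -0.02,"z": 0.006,"yaw": -0.53},
])

```text
t: 2.6
tool_pos: [0.4145, 0.0299, 0.1882]
orientation: [180.0, -0.0, 66.5]
contact_force: [0.3, 1.3, -0.5]
opening: 0.046
```

>>> carry_out([
  {"x": 0.035,"y": -0.018,"z": 0.005,"yaw": -0.53},
  {"x": 0.035,"y": -0.016,"z": 0.006,"yaw": -0.53},
  {"x": 0.036,"y": -0.014,"z": 0.005,"yaw": -0.53},
  {"x": 0.037,"y": -0.012,"z": 0.006,"yaw": -0.53},
  {"x": 0.038,"y": -0.01,"z": 0.005,"yaw": -0.52},
])

```text
t: 3.02
tool_pos: [0.4008, 0.2244, 0.1612]
orientation: [180.0, -0.0, 82.3]
contact_force: [1.6, -0.7, -0.9]
opening: 0.046
```

>>> carry_out([
  {"x": 0.038,"y": -0.007,"z": 0.006,"yaw": -0.53},
  {"x": 0.039,"y": -0.006,"z": 0.005,"yaw": -0.52},
  {"x": 0,"y": 0,"z": 0,"yaw": 0},
])

```text
t: 3.27
tool_pos: [0.3952, 0.3053, 0.1494]
orientation: [-179.9, -0.1, 88.9]
contact_force: [0.4, 0.5, 0.2]
opening: 0.046
```

>>> carry_out([
  {"x": -0.005,"y": 0.002,"z": 0.03},
  {"z": 0.03},
  {"z": 0.03},
  {"z": 0.015},
  {"z": 0.009},
])

```text
$.increments[0]: bad value
```

>>> carry_out([
  {"z": 0},
  {"z": 0},
  {"z": 0},
  {"z": 0},
], claw=-1)

```text
$.increments[0]: bad value
```

>>> carry_out([
  {"z": -0.01},
  {"z": -0.02},
  {"z": -0.03},
  {"z": -0.03},
])

```text
$.increments[0]: bad value
```

```bash
cat > snap.py <<'E'
import sys
from h import *
im,_=imaging.grab_frame("scene"); x0,y0,x1,y1=map(int,sys.argv[2].split(","))
cv2.imwrite(f"pics/{sys.argv[1]}.png",cv2.resize(im[y0:y1,x0:x1,::-1],None,fx=3,fy=3))
E
python3 snap.py a 300,110,480,260; python3 plan.py 0.43,0.03,0.14,58 0.45,-0.301,0.11,24.5 0.45,-0.301,0.006,24.5
```

```text
t 3.32 [ 0.3957  0.3028  0.1496 88.7719] open 0.046
-> 0.43,0.03,0.14,58 7 rows
{"x":-0.039,"y":0.006,"z":0.001,"yaw":0.73}
{"x":-0.038,"y":0.009,"z":0.001,"yaw":0.73}
{"x":-0.038,"y":0.011,"z":0.002,"yaw":0.73}
{"x":-0.036,"y":0.014,"z":0.001,"yaw":0.73}
{"x":-0.035,"y":0.017,"z":0.002,"yaw":0.74}
{"x":-0.034,"y":0.02,"z":0.001,"yaw":0.73}
{"x":-0.033,"y":0.023,"z":0.002,"yaw":0.74}
-> 0.45,-0.301,0.11,24.5 9 rows
{"x":-0.03,"y":0.021,"z":0.003,"yaw":0.62}
{"x":-0.029,"y":0.023,"z":0.003,"yaw":0.62}
{"x":-0.027,"y":0.025,"z":0.003,"yaw":0.62}
{"x":-0.025,"y":0.027,"z":0.003,"yaw":0.62}
{"x":-0.023,"y":0.028,"z":0.004,"yaw":0.62}
{"x":-0.022,"y":0.03,"z":0.003,"yaw":0.62}
{"x":-0.019,"y":0.031,"z":0.004,"yaw":0.62}
{"x":-0.018,"y":0.033,"z":0.003,"yaw":0.62}
{"x":-0.015,"y":0.033,"z":0.004,"yaw":0.62}
-> 0.45,-0.301,0.006,24.5 3 rows
{"x":-0.0,"y":0.0,"z":0.035,"yaw":0.0}
{"x":-0.0,"y":0.0,"z":0.034,"yaw":0.0}
{"x":-0.0,"y":0.0,"z":0.035,"yaw":0.0}
```

View pics/a.png

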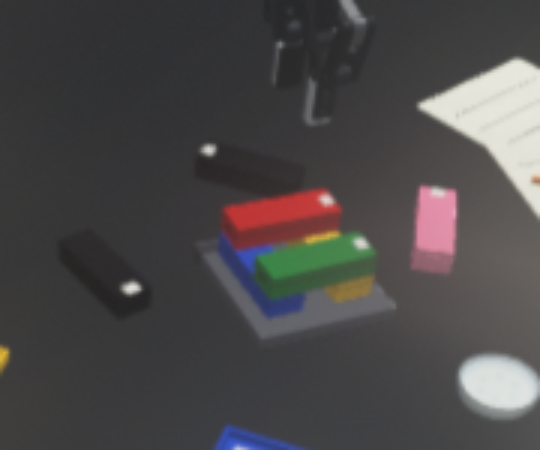

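All four keys are needed in each row, so those three calls were refused. The view shows the open gripper over the untouched pile, red at crop px (280,217).

>>> carry_out([
  {"x": -0.003,"y": 0.002,"z": 0.03,"yaw": 0},
  {"x": 0,"y": 0,"z": 0.03,"yaw": 0},
  {"x": 0,"y": 0,"z": 0.03,"yaw": 0},
  {"x": 0,"y": 0,"z": 0.015,"yaw": 0},
  {"x": 0,"y": 0,"z": 0.009,"yaw": 0},
])

```text
t: 3.73
tool_pos: [0.3981, 0.2961, 0.0346]
orientation: [-179.9, 0.1, 88.4]
contact_force: [-0.2, -0.3, -0.2]
opening: 0.046
```

>>> carry_out([
  {"x": 0,"y": 0,"z": 0,"yaw": 0},
  {"x": 0,"y": 0,"z": 0,"yaw": 0},
  {"x": 0,"y": 0,"z": 0,"yaw": 0},
  {"x": 0,"y": 0,"z": 0,"yaw": 0},
], claw=-1)

```text
t: 4.07
tool_pos: [0.3993, 0.2975, 0.0374]
orientation: [179.9, -0.1, 88.5]
contact_force: [-0.2, 0.2, -0.7]
opening: 0.0306
```

>>> carry_out([
  {"x": 0,"y": 0,"z": -0.01,"yaw": 0},
  {"x": 0,"y": 0,"z": -0.02,"yaw": 0},
  {"x": 0,"y": 0,"z": -0.03,"yaw": 0},
  {"x": 0,"y": 0,"z": -0.03,"yaw": 0},
])

```text
t: 4.4
tool_pos: [0.3983, 0.2972, 0.1283]
orientation: [-180.0, 0.0, 88.5]
contact_force: [0.3, -0.3, -1.1]
opening: 0.0305
```

```bash
python3 snap.py b 300,110,480,260; python3 plan.py 0.43,0.03,0.14,58 0.45,-0.301,0.11,24.5
```

```text
t 4.45 [ 0.4009  0.2985  0.1343 88.5083] open 0.03
-> 0.43,0.03,0.14,58 7 rows
{"x":-0.038,"y":0.005,"z":-0.001,"yaw":0.73}
{"x":-0.038,"y":0.008,"z":-0.001,"yaw":0.73}
{"x":-0.037,"y":0.011,"z":-0.001,"yaw":0.72}
{"x":-0.036,"y":0.014,"z":-0.001,"yaw":0.73}
{"x":-0.035,"y":0.016,"z":-0.001,"yaw":0.72}
{"x":-0.034,"y":0.019,"z":-0.0,"yaw":0.73}
{"x":-0.032,"y":0.022,"z":-0.001,"yaw":0.72}
-> 0.45,-0.301,0.11,24.5 9 rows
{"x":-0.03,"y":0.021,"z":0.003,"yaw":0.62}
{"x":-0.029,"y":0.023,"z":0.003,"yaw":0.62}
{"x":-0.027,"y":0.025,"z":0.003,"yaw":0.62}
{"x":-0.025,"y":0.027,"z":0.004,"yaw":0.62}
{"x":-0.023,"y":0.028,"z":0.003,"yaw":0.62}
{"x":-0.022,"y":0.03,"z":0.004,"yaw":0.62}
{"x":-0.02,"y":0.031,"z":0.003,"yaw":0.62}
{"x":-0.017,"y":0.032,"z":0.004,"yaw":0.62}
{"x":-0.015,"y":0.034,"z":0.003,"yaw":0.63}
```

View pics/b.png

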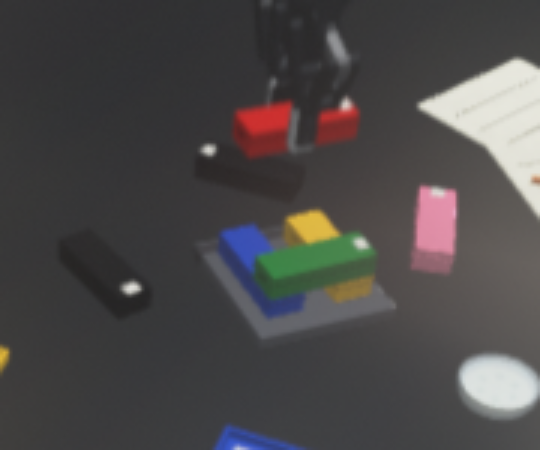

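Red is held level at crop px (295,128), and the lower pair and green haven't moved. Carrying red to its tray.

>>> carry_out([
  {"x": -0.038,"y": 0.005,"z": -0.001,"yaw": 0.73},
  {"x": -0.038,"y": 0.008,"z": -0.001,"yaw": 0.73},
  {"x": -0.037,"y": 0.011,"z": -0.001,"yaw": 0.72},
  {"x": -0.036,"y": 0.014,"z": -0.001,"yaw": 0.73},
  {"x": -0.035,"y": 0.016,"z": -0.001,"yaw": 0.72},
])

```text
t: 4.87
tool_pos: [0.4192, 0.1039, 0.1325]
orientation: [179.9, -0.0, 66.5]
contact_force: [1.3, -0.5, -0.4]
opening: 0.0306
```

>>> carry_out([
  {"x": -0.034,"y": 0.019,"z": 0,"yaw": 0.73},
  {"x": -0.032,"y": 0.022,"z": -0.001,"yaw": 0.72},
  {"x": -0.03,"y": 0.021,"z": 0.003,"yaw": 0.62},
  {"x": -0.029,"y": 0.023,"z": 0.003,"yaw": 0.62},
  {"x": -0.027,"y": 0.025,"z": 0.003,"yaw": 0.62},
])

```text
t: 5.28
tool_pos: [0.4335, -0.084, 0.1243]
orientation: [179.9, -0.0, 46.7]
contact_force: [1.2, 0.2, -0.9]
opening: 0.0308
```

>>> carry_out([
  {"x": -0.025,"y": 0.027,"z": 0.004,"yaw": 0.62},
  {"x": -0.023,"y": 0.028,"z": 0.003,"yaw": 0.62},
  {"x": -0.022,"y": 0.03,"z": 0.004,"yaw": 0.62},
  {"x": -0.02,"y": 0.031,"z": 0.003,"yaw": 0.62},
  {"x": -0.017,"y": 0.032,"z": 0.004,"yaw": 0.62},
])

```text
t: 5.7
tool_pos: [0.4448, -0.2672, 0.1064]
orientation: [179.9, -0.0, 28.0]
contact_force: [1.4, -0.2, 0.8]
opening: 0.0308
```

>>> carry_out([
  {"x": -0.015,"y": 0.034,"z": 0.003,"yaw": 0.63},
  {"x": 0,"y": 0,"z": 0,"yaw": 0},
  {"x": 0,"y": 0,"z": 0,"yaw": 0},
])

```text
t: 5.95
tool_pos: [0.4475, -0.3034, 0.1028]
orientation: [180.0, -0.0, 24.3]
contact_force: [0.1, 0.6, -0.4]
opening: 0.0306
```

```bash
python3 plan.py 0.449,-0.300,0.006,24.5
```

```text
t 5.95 [ 0.4475 -0.3034  0.1028 24.3453] open 0.031
-> 0.449,-0.300,0.006,24.5 3 rows
{"x":0.001,"y":-0.001,"z":0.032,"yaw":-0.01}
{"x":0.001,"y":-0.001,"z":0.032,"yaw":-0.01}
{"x":0.001,"y":-0.001,"z":0.033,"yaw":-0.01}
```

>>> carry_out([
  {"x": 0.001,"y": -0.001,"z": 0.032,"yaw": 0},
  {"x": 0.001,"y": -0.001,"z": 0.032,"yaw": 0},
  {"x": 0,"y": -0.001,"z": 0.02,"yaw": 0},
  {"x": 0,"y": 0,"z": 0.011,"yaw": 0},
  {"x": 0,"y": 0,"z": 0.002,"yaw": 0},
])

```text
t: 6.37
tool_pos: [0.4482, -0.2971, 0.0047]
orientation: [-179.9, 0.0, 24.6]
contact_force: [0.1, -0.7, -0.5]
opening: 0.0306
```

>>> carry_out([
  {"x": 0,"y": 0,"z": 0,"yaw": 0},
  {"x": 0,"y": 0,"z": 0,"yaw": 0},
])

```text
t: 6.53
tool_pos: [0.449, -0.2987, 0.0066]
orientation: [179.9, -0.0, 24.5]
contact_force: [0.8, -0.8, -0.6]
opening: 0.0305
```

>>> carry_out([
  {"x": 0,"y": 0,"z": 0,"yaw": 0},
  {"x": 0,"y": 0,"z": 0,"yaw": 0},
  {"x": 0,"y": 0,"z": 0,"yaw": 0},
], claw=0.03)

```text
t: 6.78
tool_pos: [0.4486, -0.2987, 0.006]
orientation: [179.9, -0.0, 24.5]
contact_force: [-0.7, 0.9, -0.0]
opening: 0.0441
```

>>> carry_out([
  {"x": 0,"y": 0,"z": -0.02,"yaw": 0},
  {"x": 0,"y": 0,"z": -0.04,"yaw": 0},
  {"x": 0,"y": 0,"z": -0.04,"yaw": 0},
  {"x": 0,"y": 0,"z": -0.03,"yaw": 0},
], claw=0.08)

```text
t: 7.12
tool_pos: [0.4487, -0.2988, 0.1387]
orientation: [179.8, -0.1, 24.5]
contact_force: [-0.1, -0.8, 0.7]
opening: 0.0459
```

```bash
cat > boxes.py <<'E'
import sys
from meas import *
im,d=imaging.grab_frame("top"); W=world("top",d)
T={"red":(.449,-.300),"green":(.640,-.163),"yellow":(.456,-.025),"blue":(.649,.161)}
for c in sys.argv[1:]:
    m=(hue(im,c)&(W[...,2]>.016)&(d>0)).astype(np.uint8)
    n,l,st,_=cv2.connectedComponentsWithStats(m)
    for i in range(1,n):
        if st[i,4]>100:
            P=W[l==i]; r=rect(P); t=T[c]
            print(c,r,"top z",np.round(np.percentile(P[:,2],[5,50,95]),4),"dist tray",round(float(np.hypot(r[0]/1e3-t[0],r[1]/1e3-t[1])),3))
E
python3 boxes.py red green; python3 snap.py c 90,200,270,350; python3 plan.py 0.42,0.03,0.15,58 0.462,0.298,0.13,90
```

```text
red [ 445.1 -277.9   91.9   72.6   22. ] top z [0.0208 0.0259 0.029 ] dist tray 0.022
green [461.  297.3  91.9  31.1 -88.2] top z [0.0543 0.0572 0.0596] dist tray 0.494
t 7.22 [ 0.45   -0.3002  0.1407 24.4696] open 0.046
-> 0.42,0.03,0.15,58 9 rows
{"x":0.012,"y":-0.035,"z":-0.001,"yaw":-0.62}
{"x":0.014,"y":-0.034,"z":-0.001,"yaw":-0.62}
{"x":0.017,"y":-0.033,"z":-0.001,"yaw":-0.62}
{"x":0.019,"y":-0.032,"z":-0.001,"yaw":-0.62}
{"x":0.021,"y":-0.03,"z":-0.001,"yaw":-0.62}
{"x":0.022,"y":-0.029,"z":-0.001,"yaw":-0.62}
{"x":0.024,"y":-0.028,"z":-0.001,"yaw":-0.62}
{"x":0.026,"y":-0.026,"z":-0.001,"yaw":-0.62}
{"x":0.028,"y":-0.023,"z":-0.001,"yaw":-0.63}
-> 0.462,0.298,0.13,90 7 rows
{"x":0.036,"y":-0.015,"z":0.003,"yaw":-0.76}
{"x":0.037,"y":-0.012,"z":0.003,"yaw":-0.76}
{"x":0.038,"y":-0.01,"z":0.003,"yaw":-0.76}
{"x":0.038,"y":-0.006,"z":0.003,"yaw":-0.76}
{"x":0.039,"y":-0.004,"z":0.003,"yaw":-0.76}
{"x":0.038,"y":-0.0,"z":0.002,"yaw":-0.77}
{"x":0.039,"y":0.003,"z":0.003,"yaw":-0.76}
```

View pics/c.png

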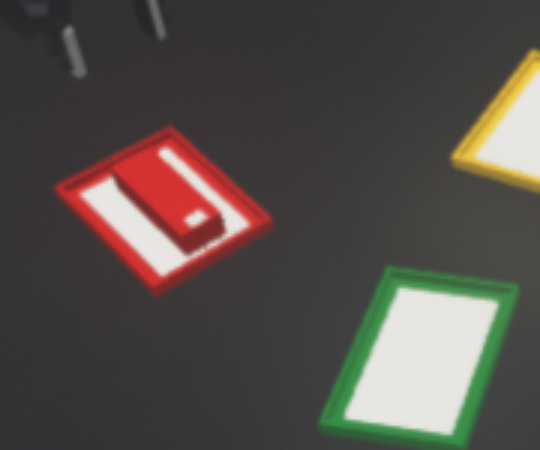

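Red lies flat in its tray (crop px (170,198), top at 0.026). Next is green.

>>> carry_out([
  {"x": 0.012,"y": -0.035,"z": -0.001,"yaw": -0.62},
  {"x": 0.014,"y": -0.034,"z": -0.001,"yaw": -0.62},
  {"x": 0.017,"y": -0.033,"z": -0.001,"yaw": -0.62},
  {"x": 0.019,"y": -0.032,"z": -0.001,"yaw": -0.62},
  {"x": 0.021,"y": -0.03,"z": -0.001,"yaw": -0.62},
])

```text
t: 7.63
tool_pos: [0.4312, -0.1127, 0.1399]
orientation: [-180.0, 0.0, 43.2]
contact_force: [0.3, 0.4, 0.2]
opening: 0.0459
```

>>> carry_out([
  {"x": 0.022,"y": -0.029,"z": -0.001,"yaw": -0.62},
  {"x": 0.024,"y": -0.028,"z": -0.001,"yaw": -0.62},
  {"x": 0.026,"y": -0.026,"z": -0.001,"yaw": -0.62},
  {"x": 0.028,"y": -0.023,"z": -0.001,"yaw": -0.63},
  {"x": 0.036,"y": -0.015,"z": 0.003,"yaw": -0.76},
])

```text
t: 8.05
tool_pos: [0.4238, 0.0712, 0.1415]
orientation: [180.0, 0.0, 62.7]
contact_force: [1.3, 0.1, 0.3]
opening: 0.0456
```

>>> carry_out([
  {"x": 0.037,"y": -0.012,"z": 0.003,"yaw": -0.76},
  {"x": 0.038,"y": -0.01,"z": 0.003,"yaw": -0.76},
  {"x": 0.038,"y": -0.006,"z": 0.003,"yaw": -0.76},
  {"x": 0.039,"y": -0.004,"z": 0.003,"yaw": -0.76},
  {"x": 0.038,"y": 0,"z": 0.002,"yaw": -0.77},
])

```text
t: 8.47
tool_pos: [0.454, 0.2633, 0.1265]
orientation: [-179.9, 0.0, 85.7]
contact_force: [-0.1, -0.6, 1.2]
opening: 0.0461
```

>>> carry_out([
  {"x": 0.039,"y": 0.003,"z": 0.003,"yaw": -0.8},
  {"x": 0,"y": 0,"z": 0,"yaw": 0},
  {"x": 0,"y": 0,"z": 0,"yaw": 0},
])

```text
t: 8.72
tool_pos: [0.46, 0.301, 0.1232]
orientation: [-179.9, 0.0, 90.4]
contact_force: [-0.5, -0.1, 0.9]
opening: 0.0462
```

```bash
python3 plan.py 0.4615,0.298,0.036,90.5
```

```text
t 8.72 [ 0.46    0.301   0.1232 90.3676] open 0.046
-> 0.4615,0.298,0.036,90.5 3 rows
{"x":-0.001,"y":0.0,"z":0.029,"yaw":-0.01}
{"x":-0.001,"y":0.001,"z":0.029,"yaw":-0.01}
{"x":-0.001,"y":0.0,"z":0.029,"yaw":-0.0}
```

>>> carry_out([
  {"x": -0.001,"y": 0,"z": 0.029,"yaw": 0},
  {"x": -0.001,"y": 0.001,"z": 0.029,"yaw": 0},
  {"x": -0.001,"y": 0,"z": 0.022,"yaw": 0},
  {"x": 0,"y": 0,"z": 0,"yaw": 0},
  {"x": 0,"y": 0,"z": 0,"yaw": 0},
])

```text
t: 9.13
tool_pos: [0.4615, 0.2958, 0.0442]
orientation: [-179.9, 0.0, 90.1]
contact_force: [-0.1, 0.3, 1.3]
opening: 0.0461
```

>>> carry_out([
  {"x": 0,"y": 0,"z": 0,"yaw": 0},
])

```text
t: 9.22
tool_pos: [0.4625, 0.2965, 0.0458]
orientation: [179.9, -0.0, 90.2]
contact_force: [0.4, 0.8, -0.1]
opening: 0.0462
```

>>> carry_out([
  {"x": 0,"y": 0,"z": 0,"yaw": 0},
])

```text
t: 9.3
tool_pos: [0.4626, 0.2969, 0.046]
orientation: [179.8, -0.1, 90.2]
contact_force: [-0.4, -0.0, -0.1]
opening: 0.0461
```

>>> carry_out([
  {"x": 0.001,"y": -0.001,"z": 0.01,"yaw": 0},
  {"x": 0,"y": 0,"z": 0,"yaw": 0},
])

```text
t: 9.47
tool_pos: [0.4601, 0.2978, 0.0335]
orientation: [-180.0, 0.0, 90.2]
contact_force: [0.5, -0.7, -1.7]
opening: 0.0463
```

>>> carry_out([
  {"x": 0,"y": 0,"z": 0,"yaw": 0},
  {"x": 0,"y": 0,"z": 0,"yaw": 0},
  {"x": 0,"y": 0,"z": 0,"yaw": 0},
  {"x": 0,"y": 0,"z": 0,"yaw": 0},
], claw=-1)

```text
t: 9.8
tool_pos: [0.4608, 0.2979, 0.0345]
orientation: [180.0, -0.0, 90.2]
contact_force: [-0.1, 0.6, 0.3]
opening: 0.0303
```

>>> carry_out([
  {"x": 0,"y": 0,"z": -0.01,"yaw": 0},
  {"x": 0,"y": 0,"z": -0.02,"yaw": 0},
  {"x": 0,"y": 0,"z": -0.03,"yaw": 0},
  {"x": 0,"y": 0,"z": -0.04,"yaw": 0},
  {"x": 0,"y": 0,"z": -0.04,"yaw": 0},
])

```text
t: 10.22
tool_pos: [0.4601, 0.2976, 0.1763]
orientation: [-179.9, 0.0, 90.2]
contact_force: [0.1, 0.4, -0.3]
opening: 0.0308
```

```bash
python3 boxes.py green blue yellow; python3 plan.py 0.64,-0.163,0.15,149.6
```

```text
green [460.9 271.1  40.6  31.9 -89.7] top z [0.1938 0.1989 0.201 ] dist tray 0.47
blue [427.3 269.7  92.1  33.1   0.6] top z [0.0253 0.0349 0.0376] dist tray 0.247
yellow [426.8 272.9 107.3  68.8 -78. ] top z [0.0188 0.0342 0.0375] dist tray 0.299
t 10.27 [ 0.4632  0.2989  0.1849 90.2436] open 0.031
-> 0.64,-0.163,0.15,149.6 13 rows
{"x":-0.036,"y":0.013,"z":0.003,"yaw":-0.76}
{"x":-0.037,"y":0.011,"z":0.003,"yaw":-0.76}
{"x":-0.037,"y":0.008,"z":0.003,"yaw":-0.76}
{"x":-0.038,"y":0.005,"z":0.003,"yaw":-0.76}
{"x":-0.038,"y":0.002,"z":0.003,"yaw":-0.76}
{"x":-0.038,"y":-0.001,"z":0.002,"yaw":-0.76}
{"x":-0.038,"y":-0.005,"z":0.003,"yaw":-0.76}
{"x":-0.037,"y":-0.007,"z":0.002,"yaw":-0.76}
{"x":-0.036,"y":-0.01,"z":0.003,"yaw":-0.76}
{"x":-0.036,"y":-0.013,"z":0.002,"yaw":-0.76}
{"x":-0.034,"y":-0.016,"z":0.003,"yaw":-0.76}
{"x":-0.033,"y":-0.019,"z":0.002,"yaw":-0.77}
{"x":-0.031,"y":-0.022,"z":0.003,"yaw":-0.76}
```

>>> carry_out([
  {"x": -0.036,"y": 0.013,"z": 0.003,"yaw": -0.76},
  {"x": -0.037,"y": 0.011,"z": 0.003,"yaw": -0.76},
  {"x": -0.037,"y": 0.008,"z": 0.003,"yaw": -0.76},
  {"x": -0.038,"y": 0.005,"z": 0.003,"yaw": -0.76},
  {"x": -0.038,"y": 0.002,"z": 0.003,"yaw": -0.76},
])

```text
t: 10.68
tool_pos: [0.53, 0.1179, 0.1598]
orientation: [180.0, 0.0, 113.3]
contact_force: [0.3, 0.3, -1.3]
opening: 0.0309
```

>>> carry_out([
  {"x": -0.038,"y": -0.001,"z": 0.002,"yaw": -0.76},
  {"x": -0.038,"y": -0.005,"z": 0.003,"yaw": -0.76},
  {"x": -0.037,"y": -0.007,"z": 0.002,"yaw": -0.76},
  {"x": -0.036,"y": -0.01,"z": 0.003,"yaw": -0.76},
  {"x": -0.036,"y": -0.013,"z": 0.002,"yaw": -0.76},
])

```text
t: 11.1
tool_pos: [0.5983, -0.0591, 0.1476]
orientation: [180.0, 0.0, 136.0]
contact_force: [0.7, -0.1, -1.6]
opening: 0.0309
```

>>> carry_out([
  {"x": -0.034,"y": -0.016,"z": 0.003,"yaw": -0.76},
  {"x": -0.033,"y": -0.019,"z": 0.002,"yaw": -0.77},
  {"x": -0.031,"y": -0.022,"z": 0.003,"yaw": -0.76},
  {"x": 0,"y": 0,"z": 0,"yaw": 0},
  {"x": 0,"y": 0,"z": 0,"yaw": 0},
])

```text
t: 11.52
tool_pos: [0.6372, -0.1656, 0.1389]
orientation: [180.0, -0.0, 149.4]
contact_force: [0.1, 0.9, -0.4]
opening: 0.0304
```

>>> carry_out([
  {"x": 0,"y": 0,"z": 0,"yaw": 0},
])

```text
t: 11.6
tool_pos: [0.6372, -0.1635, 0.1394]
orientation: [180.0, -0.0, 149.5]
contact_force: [0.5, 0.0, -0.2]
opening: 0.0309
```

```bash
python3 plan.py 0.64,-0.163,0.03,149.6
```

```text
t 11.6 [ 6.372000e-01 -1.635000e-01  1.394000e-01  1.495288e+02] open 0.031
-> 0.64,-0.163,0.03,149.6 3 rows
{"x":-0.001,"y":0.001,"z":0.036,"yaw":-0.0}
{"x":-0.001,"y":0.0,"z":0.037,"yaw":-0.01}
{"x":-0.0,"y":0.001,"z":0.036,"yaw":-0.0}
```

>>> carry_out([
  {"x": -0.001,"y": 0.001,"z": 0.036,"yaw": 0},
  {"x": -0.001,"y": 0,"z": 0.037,"yaw": 0},
  {"x": 0,"y": 0.001,"z": 0.036,"yaw": 0},
  {"x": 0,"y": 0,"z": 0,"yaw": 0},
  {"x": 0,"y": 0,"z": 0,"yaw": 0},
])

```text
t: 12.02
tool_pos: [0.6396, -0.1618, 0.0302]
orientation: [-180.0, -0.1, 149.6]
contact_force: [0.5, 0.5, 0.7]
opening: 0.0311
```

>>> carry_out([
  {"x": 0,"y": 0,"z": 0,"yaw": 0},
])

```text
t: 12.1
tool_pos: [0.6413, -0.163, 0.0333]
orientation: [180.0, 0.2, 149.6]
contact_force: [0.6, -1.2, -0.8]
opening: 0.0309
```

```bash
python3 snap.py d 150,250,330,400
```

```text
(no output)
```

View pics/d.png

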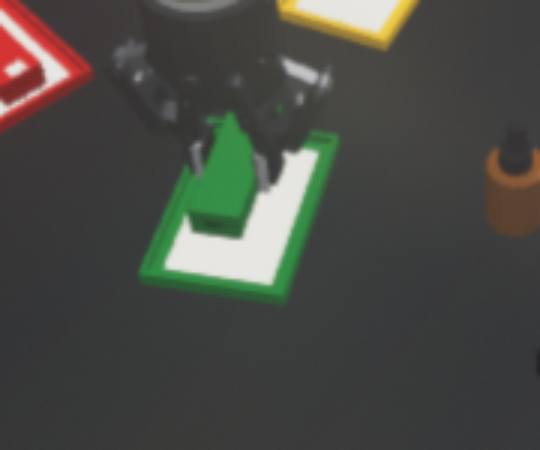

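Green hangs level and aligned over its tray (crop px (225,180)), clear of the bottle. Lowering and releasing.

>>> carry_out([
  {"x": 0,"y": 0,"z": 0.015,"yaw": 0},
  {"x": 0,"y": 0,"z": 0.008,"yaw": 0},
  {"x": 0,"y": 0,"z": 0.003,"yaw": 0},
  {"x": 0,"y": 0,"z": 0,"yaw": 0},
  {"x": 0,"y": 0,"z": 0,"yaw": 0},
])

```text
t: 12.57
tool_pos: [0.6405, -0.1633, 0.0052]
orientation: [180.0, 0.1, 149.6]
contact_force: [0.3, -0.5, -0.1]
opening: 0.031
```

>>> carry_out([
  {"x": 0,"y": 0,"z": 0,"yaw": 0},
  {"x": 0,"y": 0,"z": 0,"yaw": 0},
  {"x": 0,"y": 0,"z": 0,"yaw": 0},
], claw=0.03)

```text
t: 12.82
tool_pos: [0.6404, -0.1633, 0.0049]
orientation: [180.0, 0.1, 149.6]
contact_force: [0.2, -0.1, -0.3]
opening: 0.0437
```

>>> carry_out([
  {"x": 0,"y": 0,"z": -0.02,"yaw": 0},
  {"x": 0,"y": 0,"z": -0.04,"yaw": 0},
  {"x": 0,"y": 0,"z": -0.04,"yaw": 0},
  {"x": 0,"y": 0,"z": -0.04,"yaw": 0},
], claw=0.08)

```text
t: 13.15
tool_pos: [0.6398, -0.1631, 0.1462]
orientation: [-180.0, -0.0, 149.6]
contact_force: [0.4, -0.8, -0.4]
opening: 0.0462
```

```bash
python3 boxes.py green blue; python3 plan.py 0.428,0.269,0.1,180.5
python3 - <<'E'
from meas import *
im,d=imaging.grab_frame("top"); W=world("top",d)
P=W[hue(im,"yellow")&(abs(W[...,0]-.43)<.07)&(abs(W[...,1]-.33)<.035)&(W[...,2]>.03)]; print("yellow",rect(P))
E
```

```text
green [ 620.5 -145.7   39.8   21.1  -27.2] top z [0.02   0.026  0.0285] dist tray 0.026
blue [427.7 216.1 140.2  91.9 -89.5] top z [0.0269 0.0348 0.0378] dist tray 0.228
t 13.2 [  0.6428  -0.1643   0.1558 149.5754] open 0.046
-> 0.428,0.269,0.1,180.5 13 rows
{"x":0.031,"y":0.02,"z":0.004,"yaw":-0.4}
{"x":0.03,"y":0.022,"z":0.004,"yaw":-0.4}
{"x":0.029,"y":0.023,"z":0.004,"yaw":-0.4}
{"x":0.028,"y":0.024,"z":0.004,"yaw":-0.4}
{"x":0.027,"y":0.025,"z":0.004,"yaw":-0.39}
{"x":0.026,"y":0.026,"z":0.004,"yaw":-0.4}
{"x":0.025,"y":0.028,"z":0.005,"yaw":-0.39}
{"x":0.024,"y":0.029,"z":0.004,"yaw":-0.4}
{"x":0.023,"y":0.029,"z":0.005,"yaw":-0.39}
{"x":0.022,"y":0.03,"z":0.004,"yaw":-0.4}
{"x":0.021,"y":0.031,"z":0.005,"yaw":-0.39}
{"x":0.019,"y":0.033,"z":0.004,"yaw":-0.4}
{"x":0.018,"y":0.033,"z":0.005,"yaw":-0.39}
yellow [ 4.269e+02  3.302e+02  9.210e+01  3.370e+01 -2.000e-01]
```

>>> carry_out([
  {"x": 0.031,"y": 0.02,"z": 0.004,"yaw": -0.4},
  {"x": 0.03,"y": 0.022,"z": 0.004,"yaw": -0.4},
  {"x": 0.029,"y": 0.023,"z": 0.004,"yaw": -0.4},
  {"x": 0.028,"y": 0.024,"z": 0.004,"yaw": -0.4},
  {"x": 0.027,"y": 0.025,"z": 0.004,"yaw": -0.39},
])

```text
t: 13.67
tool_pos: [0.5574, 0.004, 0.124]
orientation: [180.0, 0.0, 161.6]
contact_force: [0.7, 0.2, 0.2]
opening: 0.046
```

>>> carry_out([
  {"x": 0.026,"y": 0.026,"z": 0.004,"yaw": -0.4},
  {"x": 0.025,"y": 0.028,"z": 0.005,"yaw": -0.39},
  {"x": 0.024,"y": 0.029,"z": 0.004,"yaw": -0.4},
  {"x": 0.023,"y": 0.029,"z": 0.005,"yaw": -0.39},
  {"x": 0.022,"y": 0.03,"z": 0.004,"yaw": -0.4},
])

```text
t: 14.08
tool_pos: [0.4745, 0.1707, 0.102]
orientation: [180.0, 0.0, 173.5]
contact_force: [0.0, -0.4, 1.2]
opening: 0.0459
```

>>> carry_out([
  {"x": 0.021,"y": 0.031,"z": 0.005,"yaw": -0.39},
  {"x": 0.019,"y": 0.033,"z": 0.004,"yaw": -0.4},
  {"x": 0.018,"y": 0.033,"z": 0.005,"yaw": -0.39},
  {"x": 0,"y": 0,"z": 0.03,"yaw": 0},
  {"x": 0,"y": 0,"z": 0.015,"yaw": 0},
])

```text
t: 14.5
tool_pos: [0.4232, 0.2719, 0.0416]
orientation: [-180.0, -0.1, -179.3]
contact_force: [0.4, 0.3, -1.4]
opening: 0.0461
```

>>> carry_out([
  {"x": 0,"y": 0,"z": 0,"yaw": 0},
  {"x": 0,"y": 0,"z": 0,"yaw": 0},
  {"x": 0,"y": 0,"z": 0,"yaw": 0},
])

```text
t: 14.75
tool_pos: [0.4257, 0.2703, 0.0443]
orientation: [180.0, 0.1, -179.6]
contact_force: [0.1, -0.7, 0.6]
opening: 0.0463
```

>>> carry_out([
  {"x": 0,"y": 0,"z": 0,"yaw": 0},
])

```text
t: 14.83
tool_pos: [0.4258, 0.2703, 0.0445]
orientation: [180.0, 0.1, -179.6]
contact_force: [-0.2, 0.2, 0.3]
opening: 0.0461
```

```bash
python3 plan.py 0.4275,0.2695,0.014,180.4; python3 snap.py e 300,110,480,260
```

```text
t 14.83 [ 4.2580e-01  2.7030e-01  4.4500e-02 -1.7958e+02] open 0.046
-> 0.4275,0.2695,0.014,180.4 1 rows
{"x":-0.002,"y":-0.001,"z":0.03,"yaw":0.0}
```

View pics/e.png

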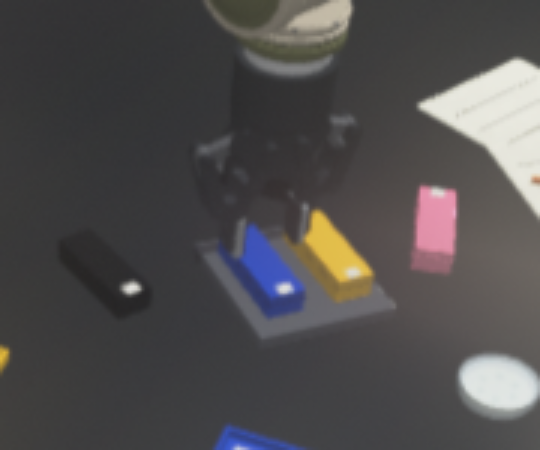

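The fingers straddle blue (crop px (262,270)), with the right finger in the gap beside yellow. Grasping.

>>> carry_out([
  {"x": -0.002,"y": -0.001,"z": 0.02,"yaw": 0},
  {"x": 0,"y": 0,"z": 0.01,"yaw": 0},
  {"x": 0,"y": 0,"z": 0,"yaw": 0},
])

```text
t: 15.13
tool_pos: [0.426, 0.2688, 0.0119]
orientation: [-179.9, -0.2, -179.6]
contact_force: [-0.4, 0.4, -1.0]
opening: 0.0456
```

>>> carry_out([
  {"x": 0,"y": 0,"z": 0,"yaw": 0},
  {"x": 0,"y": 0,"z": 0,"yaw": 0},
  {"x": 0,"y": 0,"z": 0,"yaw": 0},
  {"x": 0,"y": 0,"z": 0,"yaw": 0},
], claw=-1)

```text
t: 15.47
tool_pos: [0.4272, 0.2695, 0.0139]
orientation: [180.0, 0.1, -179.5]
contact_force: [-0.2, -1.1, 1.9]
opening: 0.031
```

>>> carry_out([
  {"x": 0,"y": 0,"z": -0.01,"yaw": 0},
  {"x": 0,"y": 0,"z": -0.02,"yaw": 0},
  {"x": 0,"y": 0,"z": -0.03,"yaw": 0},
  {"x": 0,"y": 0,"z": -0.03,"yaw": 0},
  {"x": 0,"y": 0,"z": -0.02,"yaw": 0},
])

```text
t: 15.88
tool_pos: [0.4275, 0.2696, 0.1268]
orientation: [179.9, 0.2, -179.5]
contact_force: [0.3, -0.0, -1.2]
opening: 0.0309
```

```bash
python3 plan.py 0.650,0.161,0.11,135.5
```

```text
t 15.88 [ 4.275000e-01  2.696000e-01  1.268000e-01 -1.795312e+02] open 0.031
-> 0.650,0.161,0.11,135.5 8 rows
{"x":-0.028,"y":-0.014,"z":0.002,"yaw":0.94}
{"x":-0.029,"y":-0.011,"z":0.002,"yaw":0.94}
{"x":-0.03,"y":-0.008,"z":0.002,"yaw":0.94}
{"x":-0.03,"y":-0.005,"z":0.002,"yaw":0.93}
{"x":-0.031,"y":-0.002,"z":0.002,"yaw":0.94}
{"x":-0.031,"y":0.001,"z":0.002,"yaw":0.93}
{"x":-0.031,"y":0.004,"z":0.002,"yaw":0.94}
{"x":-0.03,"y":0.006,"z":0.003,"yaw":0.93}
```

>>> carry_out([
  {"x": -0.028,"y": -0.014,"z": 0.002,"yaw": 0.94},
  {"x": -0.029,"y": -0.011,"z": 0.002,"yaw": 0.94},
  {"x": -0.03,"y": -0.008,"z": 0.002,"yaw": 0.94},
  {"x": -0.03,"y": -0.005,"z": 0.002,"yaw": 0.93},
  {"x": -0.031,"y": -0.002,"z": 0.002,"yaw": 0.94},
])

```text
t: 16.3
tool_pos: [0.5674, 0.201, 0.1143]
orientation: [180.0, 0.0, 152.1]
contact_force: [-0.5, 0.2, -0.4]
opening: 0.0311
```

>>> carry_out([
  {"x": -0.031,"y": 0.001,"z": 0.002,"yaw": 0.93},
  {"x": -0.031,"y": 0.004,"z": 0.002,"yaw": 0.94},
  {"x": -0.03,"y": 0.006,"z": 0.003,"yaw": 0.93},
  {"x": 0,"y": 0,"z": 0.035,"yaw": 0},
  {"x": 0,"y": 0,"z": 0.035,"yaw": 0},
])

```text
t: 16.72
tool_pos: [0.6516, 0.1594, 0.0376]
orientation: [179.8, 0.2, 135.4]
contact_force: [1.4, 0.2, -2.5]
opening: 0.0306
```

>>> carry_out([
  {"x": 0,"y": 0,"z": 0,"yaw": 0},
  {"x": 0,"y": 0,"z": 0,"yaw": 0},
  {"x": 0,"y": 0,"z": 0,"yaw": 0},
  {"x": 0,"y": 0,"z": 0,"yaw": 0},
])

```text
t: 17.05
tool_pos: [0.6506, 0.1608, 0.0395]
orientation: [179.8, 0.2, 135.5]
contact_force: [0.1, -0.2, -0.5]
opening: 0.0306
```

```bash
python3 plan.py 0.650,0.161,0.006,135.5; python3 snap.py f 300,210,480,360
```

```text
t 17.05 [6.506000e-01 1.608000e-01 3.950000e-02 1.355495e+02] open 0.031
-> 0.650,0.161,0.006,135.5 1 rows
{"x":0.001,"y":-0.0,"z":0.034,"yaw":0.01}
```

View pics/f.png

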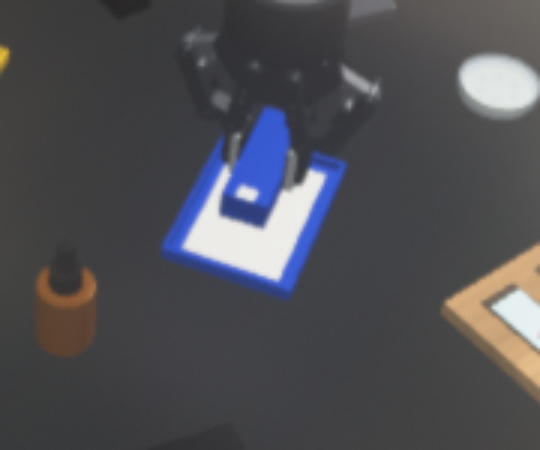

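Blue hangs level and aligned over its tray (crop px (260,165)). Lowering.

>>> carry_out([
  {"x": 0,"y": 0,"z": 0.02,"yaw": 0},
  {"x": 0,"y": 0,"z": 0.01,"yaw": 0},
  {"x": 0,"y": 0,"z": 0.004,"yaw": 0},
  {"x": 0,"y": 0,"z": 0,"yaw": 0},
  {"x": 0,"y": 0,"z": 0,"yaw": 0},
])

```text
t: 17.52
tool_pos: [0.6494, 0.1606, 0.0044]
orientation: [180.0, 0.0, 135.5]
contact_force: [-5.2, -0.7, 10.1]
opening: 0.0307
```

>>> carry_out([
  {"x": 0,"y": 0,"z": 0,"yaw": 0},
  {"x": 0,"y": 0,"z": 0,"yaw": 0},
  {"x": 0,"y": 0,"z": 0,"yaw": 0},
], claw=0.03)

```text
t: 17.77
tool_pos: [0.6495, 0.1605, 0.0026]
orientation: [180.0, 0.0, 135.5]
contact_force: [-0.1, 0.6, -0.6]
opening: 0.0441
```

>>> carry_out([
  {"x": 0,"y": 0,"z": -0.02,"yaw": 0},
  {"x": 0,"y": 0,"z": -0.03,"yaw": 0},
  {"x": 0,"y": 0,"z": -0.04,"yaw": 0},
], claw=0.08)

```text
t: 18.02
tool_pos: [0.6479, 0.1603, 0.0908]
orientation: [-179.8, -0.2, 135.5]
contact_force: [0.9, 0.1, 0.2]
opening: 0.0462
```

```bash
python3 boxes.py blue; python3 plan.py 0.427,0.330,0.1,180
```

```text
t 18.07 [6.522000e-01 1.608000e-01 1.018000e-01 1.355324e+02] open 0.046
-> 0.427,0.330,0.1,180 8 rows
{"x":0.035,"y":-0.005,"z":0.0,"yaw":-0.93}
{"x":0.035,"y":-0.001,"z":0.0,"yaw":-0.93}
{"x":0.035,"y":0.002,"z":0.0,"yaw":-0.93}
{"x":0.035,"y":0.006,"z":0.0,"yaw":-0.92}
{"x":0.034,"y":0.009,"z":0.0,"yaw":-0.93}
{"x":0.033,"y":0.012,"z":0.001,"yaw":-0.92}
{"x":0.032,"y":0.015,"z":0.0,"yaw":-0.93}
{"x":0.03,"y":0.019,"z":0.001,"yaw":-0.92}
```

>>> carry_out([
  {"x": 0.035,"y": -0.005,"z": 0,"yaw": -0.93},
  {"x": 0.035,"y": -0.001,"z": 0,"yaw": -0.93},
  {"x": 0.035,"y": 0.002,"z": 0,"yaw": -0.93},
  {"x": 0.035,"y": 0.006,"z": 0,"yaw": -0.92},
  {"x": 0.034,"y": 0.009,"z": 0,"yaw": -0.93},
])

```text
t: 18.48
tool_pos: [0.5073, 0.2671, 0.0924]
orientation: [180.0, 0.0, 163.6]
contact_force: [-0.0, 0.0, 0.2]
opening: 0.0459
```

>>> carry_out([
  {"x": 0.033,"y": 0.012,"z": 0.001,"yaw": -0.92},
  {"x": 0.032,"y": 0.015,"z": 0,"yaw": -0.93},
  {"x": 0.03,"y": 0.019,"z": 0.001,"yaw": -0.92},
  {"x": 0,"y": 0,"z": 0.03,"yaw": 0},
  {"x": 0,"y": 0,"z": 0.015,"yaw": 0},
])

```text
t: 18.9
tool_pos: [0.4222, 0.3309, 0.0441]
orientation: [-180.0, -0.0, -179.8]
contact_force: [-0.5, -1.5, -0.4]
opening: 0.0466
```

>>> carry_out([
  {"x": 0,"y": 0,"z": 0,"yaw": 0},
  {"x": 0,"y": 0,"z": 0,"yaw": 0},
  {"x": 0,"y": 0,"z": 0,"yaw": 0},
  {"x": 0,"y": 0,"z": 0,"yaw": 0},
])

```text
t: 19.23
tool_pos: [0.4248, 0.33, 0.0465]
orientation: [179.9, 0.1, 179.9]
contact_force: [0.4, 0.7, -0.3]
opening: 0.0462
```

```bash
python3 plan.py 0.427,0.330,0.014,180; python3 boxes.py blue
```

```text
t 19.23 [4.248000e-01 3.300000e-01 4.650000e-02 1.799494e+02] open 0.046
-> 0.427,0.330,0.014,180 1 rows
{"x":-0.002,"y":-0.0,"z":0.032,"yaw":-0.01}
blue [649.2 159.7  89.7  30.4 -44.3] top z [0.0223 0.0261 0.0288] dist tray 0.001
```

Blue is in its tray, 1 mm from the centre. Grasping yellow.

>>> carry_out([
  {"x": -0.002,"y": 0,"z": 0.02,"yaw": 0},
  {"x": 0,"y": 0,"z": 0.011,"yaw": 0},
  {"x": 0,"y": 0,"z": 0,"yaw": 0},
])

```text
t: 19.53
tool_pos: [0.425, 0.3292, 0.0126]
orientation: [-179.9, -0.2, 180.0]
contact_force: [-0.9, 0.4, 0.5]
opening: 0.0463
```

>>> carry_out([
  {"x": 0,"y": 0,"z": 0,"yaw": 0},
  {"x": 0,"y": 0,"z": 0,"yaw": 0},
  {"x": 0,"y": 0,"z": 0,"yaw": 0},
  {"x": 0,"y": 0,"z": 0,"yaw": 0},
], claw=-1)

```text
t: 19.87
tool_pos: [0.4261, 0.33, 0.0148]
orientation: [180.0, 0.0, 180.0]
contact_force: [-1.3, -0.4, -1.5]
opening: 0.0304
```

>>> carry_out([
  {"x": 0,"y": 0,"z": -0.01,"yaw": 0},
  {"x": 0,"y": 0,"z": -0.02,"yaw": 0},
  {"x": 0,"y": 0,"z": -0.03,"yaw": 0},
  {"x": 0,"y": 0,"z": -0.03,"yaw": 0},
])

```text
t: 20.2
tool_pos: [0.4255, 0.3298, 0.1059]
orientation: [-180.0, -0.0, 180.0]
contact_force: [0.8, 0.5, -0.4]
opening: 0.031
```

```bash
python3 plan.py 0.456,-0.025,0.1,137.4
```

```text
t 20.2 [4.255000e-01 3.298000e-01 1.059000e-01 1.799868e+02] open 0.031
-> 0.456,-0.025,0.1,137.4 9 rows
{"x":-0.003,"y":-0.039,"z":0.001,"yaw":0.79}
{"x":-0.007,"y":-0.039,"z":0.001,"yaw":0.79}
{"x":-0.01,"y":-0.038,"z":0.001,"yaw":0.79}
{"x":-0.013,"y":-0.037,"z":0.0,"yaw":0.79}
{"x":-0.016,"y":-0.036,"z":0.001,"yaw":0.79}
{"x":-0.019,"y":-0.035,"z":0.0,"yaw":0.79}
{"x":-0.022,"y":-0.033,"z":0.001,"yaw":0.79}
{"x":-0.024,"y":-0.032,"z":0.0,"yaw":0.78}
{"x":-0.027,"y":-0.029,"z":0.001,"yaw":0.79}
```

>>> carry_out([
  {"x": -0.003,"y": -0.039,"z": 0.001,"yaw": 0.79},
  {"x": -0.007,"y": -0.039,"z": 0.001,"yaw": 0.79},
  {"x": -0.01,"y": -0.038,"z": 0.001,"yaw": 0.79},
  {"x": -0.013,"y": -0.037,"z": 0,"yaw": 0.79},
  {"x": -0.016,"y": -0.036,"z": 0.001,"yaw": 0.79},
])

```text
t: 20.62
tool_pos: [0.4431, 0.1324, 0.1014]
orientation: [180.0, 0.1, 156.1]
contact_force: [0.5, 0.1, -0.2]
opening: 0.0307
```

>>> carry_out([
  {"x": -0.019,"y": -0.035,"z": 0,"yaw": 0.79},
  {"x": -0.022,"y": -0.033,"z": 0.001,"yaw": 0.79},
  {"x": -0.024,"y": -0.032,"z": 0,"yaw": 0.78},
  {"x": -0.027,"y": -0.029,"z": 0.001,"yaw": 0.79},
  {"x": 0,"y": 0,"z": 0.03,"yaw": 0},
])

```text
t: 21.03
tool_pos: [0.4601, -0.0311, 0.0728]
orientation: [179.8, 0.7, 136.8]
contact_force: [1.4, -0.1, -0.1]
opening: 0.0305
```

>>> carry_out([
  {"x": 0,"y": 0,"z": 0.03,"yaw": 0},
  {"x": 0,"y": 0,"z": 0,"yaw": 0},
  {"x": 0,"y": 0,"z": 0,"yaw": 0},
  {"x": 0,"y": 0,"z": 0,"yaw": 0},
  {"x": 0,"y": 0,"z": 0,"yaw": 0},
])

```text
t: 21.45
tool_pos: [0.4572, -0.0244, 0.0401]
orientation: [179.9, 0.2, 137.4]
contact_force: [0.0, -0.3, -0.7]
opening: 0.0308
```

```bash
python3 plan.py 0.456,-0.025,0.006,137.4; python3 snap.py g 180,160,360,310
```

```text
t 21.45 [ 4.572000e-01 -2.440000e-02  4.010000e-02  1.374392e+02] open 0.031
-> 0.456,-0.025,0.006,137.4 1 rows
{"x":0.0,"y":-0.001,"z":0.034,"yaw":0.01}
```

View pics/g.png

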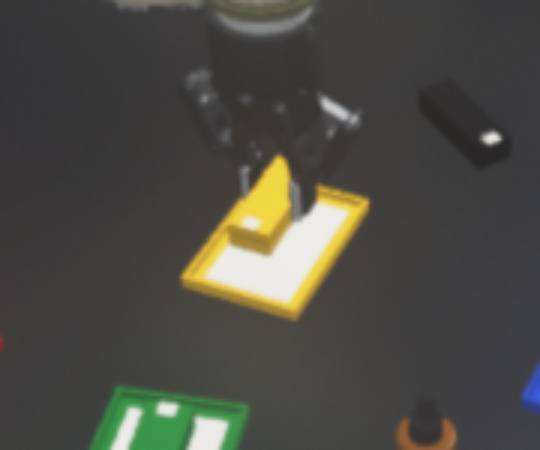

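Yellow is level and aligned over its tray (crop px (265,205)). Lowering, releasing and retreating, then a check.

>>> carry_out([
  {"x": 0,"y": 0,"z": 0.02,"yaw": 0},
  {"x": 0,"y": 0,"z": 0.009,"yaw": 0},
  {"x": 0,"y": 0,"z": 0.005,"yaw": 0},
  {"x": 0,"y": 0,"z": 0,"yaw": 0},
  {"x": 0,"y": 0,"z": 0,"yaw": 0},
])

```text
t: 21.92
tool_pos: [0.4564, -0.0243, 0.0053]
orientation: [180.0, 0.0, 137.4]
contact_force: [-3.7, 1.3, 8.4]
opening: 0.0305
```

>>> carry_out([
  {"x": 0,"y": 0,"z": 0,"yaw": 0},
  {"x": 0,"y": 0,"z": 0,"yaw": 0},
  {"x": 0,"y": 0,"z": 0,"yaw": 0},
], claw=0.03)

```text
t: 22.17
tool_pos: [0.4564, -0.0245, 0.0046]
orientation: [180.0, 0.0, 137.4]
contact_force: [-0.0, 0.4, -0.6]
opening: 0.0439
```

>>> carry_out([
  {"x": 0,"y": 0,"z": -0.02,"yaw": 0},
  {"x": 0,"y": 0,"z": -0.03,"yaw": 0},
  {"x": 0,"y": 0,"z": -0.04,"yaw": 0},
  {"x": 0,"y": 0,"z": -0.04,"yaw": 0},
  {"x": 0,"y": 0,"z": -0.04,"yaw": 0},
], claw=0.08)

```text
t: 22.58
tool_pos: [0.4557, -0.0244, 0.1763]
orientation: [-180.0, -0.0, 137.4]
contact_force: [1.1, -1.1, 0.9]
opening: 0.0463
```

>>> carry_out([
  {"x": 0.03,"y": 0.028,"z": 0,"yaw": 0},
  {"x": 0.03,"y": 0.028,"z": 0,"yaw": 0},
  {"x": 0.02,"y": 0.03,"z": 0,"yaw": 0},
  {"x": 0,"y": 0.04,"z": 0,"yaw": 0},
  {"x": 0,"y": 0.04,"z": 0,"yaw": 0},
])

```text
t: 23.0
tool_pos: [0.5098, 0.1539, 0.1749]
orientation: [180.0, 0.0, 137.4]
contact_force: [1.7, -1.2, 0.8]
opening: 0.0459
```

>>> carry_out([
  {"x": 0,"y": 0.04,"z": 0,"yaw": 0},
  {"x": 0,"y": 0,"z": 0,"yaw": 0},
  {"x": 0,"y": 0,"z": 0,"yaw": 0},
  {"x": 0,"y": 0,"z": 0,"yaw": 0},
])

```text
t: 23.33
tool_pos: [0.5363, 0.1809, 0.174]
orientation: [-179.9, -0.0, 137.4]
contact_force: [-0.4, -0.4, -0.3]
opening: 0.0458
```

```bash
python3 boxes.py red green yellow blue
python3 - <<'E'
from h import *
for n in("top","scene"):
    im,_=imaging.grab_frame(n); cv2.imwrite(f"pics/end_{n}.png",im[:,:,::-1])
    for q in("dropper_mid","dish_mid"): print(n,q,[np.round(r["at"],3).tolist() for r in imaging.spot_point(n,q)][:1])
s=manip.read_state(); print(s["t"],s["tool_pos"])
E
```

```text
red [ 452.9 -296.4   91.5   32.5   23.3] top z [0.0209 0.0259 0.0284] dist tray 0.005
green [ 641.3 -162.8   92.6   30.5  -29. ] top z [0.0229 0.0261 0.0287] dist tray 0.001
yellow [458.1 -25.2  91.6  31.1 -42.6] top z [0.0232 0.0262 0.0289] dist tray 0.002
blue [616.6 129.4 147.1  27.9   3.9] top z [0.0207 0.0259 0.4162] dist tray 0.045
top dropper_mid [[0.705, -0.002, 0.044]]
top dish_mid [[0.65, 0.157, 0.012]]
scene dropper_mid [[0.701, -0.001, 0.042]]
scene dish_mid [[0.598, 0.382, 0.008]]
23.6833 [0.53667146 0.18077715 0.1746438 ]
```

View pics/end_top.png

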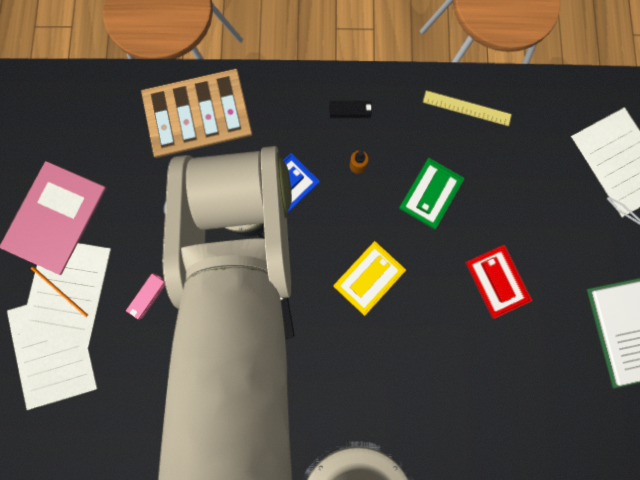

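View pics/end_scene.png

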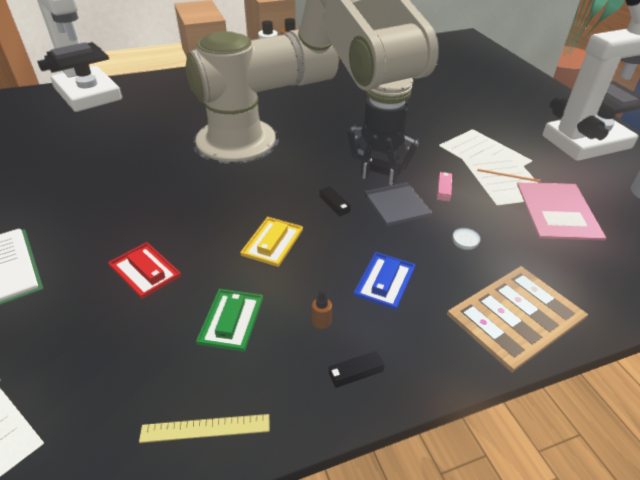

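All four boxes lie in their own trays: scene px red (146,265), green (230,315), yellow (272,238), blue (386,276). The bottle and dish haven't moved. The odd top-view blue and dish readings come from the arm blocking the view.

```bash
python3 -c "
from workcell import manip
print(manip.hand_in())"
```

```text
the job is handed in; nothing more can be done
None
```

I took the pile apart from the top down (red, green, blue, yellow), put each box in the tray of its own colour, and handed the job in at about 24 s.

- **Boxes:** All four lie flat, with tops at about 26 mm against 25 mm expected. From the tray centres, red measured 5 mm off, green 1 mm, yellow 2 mm and blue 1 mm.
- **Bystanders:** The bottle and the dish both read within about 4 mm of where they started, which is the detector's own accuracy.
- **Disagreements:** In the last top view the arm blocked the blue tray and the dish. The blue fit came out 45 mm off and the dish was reported on the blue tray. I rely instead on an earlier clear top-view reading for blue and on the scene camera, which shows blue in its tray and the dish in place.
- **Refused calls:** Three early move calls were refused for missing keys; nothing moved.
- **Contact:** The highest contact force I saw was about 11 N, as blue was set down.

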